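# Close the pressure cooker to the clutch's click

### The arm

A 7-joint arm with a two-finger parallel gripper is mounted at the origin on a cart in front of the work surface, level with it; the furniture and walls round the work are solid. World frame = base frame: x ahead of the robot, y to its left, z up, the work surface at z = 0. Lengths are in mm, angles in rad, forces in N, time in s.
With the tool pointing down it reaches from about 425 to 1025 mm from the base axis. Payload 3.6 kg.
Tool frame: the origin (TCP) lies midway between the tips of the shut fingers; the grasp point (between the pads) lies 19 mm behind it; z points along the fingers, y is the line along which they close (so a half turn about z gives the same grasp; the last joint's range is limited). The gripper opens to 85 mm and grips with 20 to 120 N. Pads are 22 mm wide; open, the fingers measure 114 mm over their backs; the gripper's body (76 mm by 85 mm) begins 54 mm behind the grasp point. The pads swing forward as they close: fully open they stand 13 mm farther back than shut.
Start: joints at [1.012, 0.591, 0.048, 1.609, -0.033, 0.943, -0.034], TCP at [325.626, -647.763, 196.202] pointing down, gripper open.
Joint ranges: [-2.69, 2.69], [-0.47, 2.24], [-1.27, 1.36], [0.19, 2.51], [-1.53, 4.68], [0.08, 2.07], [-3.09, 3.09]. Speed limits (rad/s): [2.57, 2.57, 3.14, 3.14, 3.14, 3.14, 3.14].

### API

Orientations are given as a unit quaternion [x, y, z, w].
In Python, from plant import ctrl gives the robot as it stands.
- The arm moves only by the shell command python3 -m pendant 'ROWS' [OPENING]. ROWS is JSON, a list that holds one entry, the list of rows, each a list of 6 numbers: the shift along the world's x, y, z in m, then the turn, a rotation vector about the world's x, y, z in degrees. A call has 1 to 10 rows; each row shifts and turns the commanded pose from where the row before left it; what a row does not reach is not made up. A row lasts 1/10 s, in which the tool goes at most 50 mm and 8.59 degrees, less where a joint would pass 70% of its speed; a pose out of reach is approached as far as the arm can. A call with a gripper value outside its range is refused whole. OPENING is the finger opening in m, from 0 to 0.0854, set as the call begins (- or left out, the last holds). The fingers move at their own pace and stop on an object; the grip force is fixed at half the most. Time passes only in rows, so rows that do not move let the fingers close. It gives the time, the measured TCP pose, the force, the opening and the grip force at its end, in the units of the state.
- ctrl.get_obs(): the state, without advancing time (a new reading comes with each control period).
- ctrl.snapshot(name): name is "scene" or "side" or "wrist"; returns a dict with "pixels" (400x640x3 uint8, blue, green, red), "z_map" (400x640 float32, mm along the optical axis (not along the pixel's ray), 0 where there is no reading), "mtx" (3x3 intrinsics, pixels), "dist" ([k1, k2, p1, p2, k3] as OpenCV has them; the pictures are not rectified), "rvec" (rotation vector, rad) and "tvec" (3), from world to camera coordinates, as OpenCV has them. Camera axes: x right, y down, z forward; pixel columns grow to the right and rows downward; lengths in mm; the calibration is good to about 2 mm. A picture is of the moment at which its call begins.
- ctrl.hand_in(): hands the job in; it is judged then, once.
The state is a dict: "time": time; "q": joint angles; "joint_velocities": joint speeds; "tau": joint torques, N m; "tcp_pos": TCP position; "ee_rot": TCP orientation; "ft_force": force on the tool from outside, world axes, zero at the start; "moment": the same for the moment, N m; "gripper_width": finger opening in mm; "grip_force": force on a finger pad.
Only numpy, scipy, OpenCV 4.12 (cv2) and the standard library are available. Lean on these libraries where they do the work, as an engineer would, in place of code of your own. Each camera call takes 0.05 s, during which the arm holds its last target. There are 200 camera calls.

### The job

Close up the pressure cooker: set its lid gently on the pot so that the plate lies flat on the rim and the two clamp jaws hang midway between the pot's side handles. Then turn the round knob clockwise to draw the jaws in under the rim until its slip clutch has clicked over once, stop before a second click, and let go. Do not shove or lean on the pot, and leave the mug, spice jar and tin alone.

Things in the scene. Friction and masses are not known exactly. Their poses are not given: they have to be found in the camera images.
- pot: Loose steel pressure-cooker pot, 2.4 kg, on the worktop. Origin: centre of its underside, z up. 110 mm high; mouth 168 mm inside diameter; rim flange 184 mm in diameter, 6 mm thick; neck below it 176 mm. Two dark grey side handles lie along its +x and -x, reaching 145 mm from the axis at 74 to 94 mm height. The lid's jaws belong over its +y and -y sides.
- lid: The lid with its jaws and knob. Origin: centre of the underside of its locating plug, 18 mm below lid_seat, axes the same. Clamped, lid and pot press on each other with some tens of newtons; unclamped, with the lid's weight only.
- lid_seat (a point): Centre of the underside of the lid's plate, lid's frame, z up; level with the pot's rim when seated. Loose steel lid, about 0.65 kg; plate 190 mm in diameter; locating plug under it 164 mm in diameter, 18 mm deep, bevelled to 150 mm at the foot; at first it stands on the worktop on this plug. Two sliding jaws at its +y and -y hang 12 mm below the plate; a half turn of the lid makes no difference.
- knob_center (a point): Centre of the round fluted black knob on the lid's axis, 48 mm above lid_seat; x axis along its steel pointer. 54 mm in diameter, 34 mm high (31 to 65 mm above lid_seat); the lid is carried and the knob turned by gripping it across, at any yaw, from above. Collar and housing below it reach up to 28.5 mm above lid_seat and 34 mm from the axis. Jaw arms reach 122 mm from the axis when open.
- knob_mark (a point): Outer end of the knob's pointer, 20 mm from its axis, 67.5 mm above lid_seat. Clockwise from above the knob runs light (0.15 N m while moving) for 0.8 to 2 rad as the jaws come in; neither pointer nor collar tells how far. With the jaws wedged under the flange the torque climbs in about 0.3 rad to 0.6 N m (0.25 to 0.45 if held still there); then the clutch slips.
- collar_center (a point): Top centre of the steel collar (62 mm diameter) under the knob, 28.5 mm above lid_seat, turning with the screw; x axis to its dark index line, over which the pointer stands at first. Slipping, the knob turns on and the collar stays: the torque peaks at 0.16 rad of slip, falls to nothing or below by 0.5, and rises again past the next notch (one click: 0.63 rad, 36 degrees past the line).
- mug_green: Green and white mug, 86 mm in diameter, 99 mm high, a bystander to the right. Origin: centre of its underside.
- spice_c: Spice jar with green cap, 46 mm in diameter, 106 mm high, a bystander behind. Origin: centre of its underside.
- tin_small: Plain ribbed tin, 66 mm in diameter, 86 mm high, a bystander behind. Origin: centre of its underside.

How it is judged:
By the outcome, as a careful person would: the job done as asked, in the order asked, and still so for the second after the job is handed in, with the robot touching nothing.
It also fails if it takes over 72 s, if anything falls off the work surface, if the arm or the gripper's body presses on something with over 40 N, if the wrist force passes 120 N, or if a joint passes its speed limit or range.

## Working session

There is one attempt and no reset: what is moved stays moved. The work goes in short steps, Python scripts to look and compute and a shell command to move; the robot and the scene stay as the last step left them, time stands still between calls to the robot, and variables do not carry over. Pictures are saved under pics/ and viewed, at most 10 in all, crops included, and the job is handed in when it is done.

```bash
ls; mkdir -p pics; python3 - <<'E'
from plant import ctrl
import cv2,numpy as np
o=ctrl.get_obs();print({k:np.round(v,3).tolist() if not isinstance(v,(int,float)) else v for k,v in o.items()})
for n in("scene","side"):
    s=ctrl.snapshot(n);cv2.imwrite(f"pics/{n}0.png",s["pixels"]);np.savez(f"{n}0.npz",**s)
E
```

```text
pics
{'time': 0.0, 'q': [1.011, 0.592, 0.048, 1.61, -0.033, 0.943, -0.034], 'joint_velocities': [0.001, -0.0, -0.001, 0.001, 0.0, -0.001, 0.001], 'tau': [-0.001, -54.87, 1.546, -19.813, 0.009, 0.009, 0.0], 'tcp_pos': [325.187, -646.924, 195.03], 'ee_rot': [0.973, 0.231, -0.0, -0.001], 'ft_force': [0.362, -0.27, -0.449], 'moment': [0.038, 0.046, 0.011], 'grip_force': 0.0, 'gripper_width': 85.44142171406355}
```

View pics/scene0.png

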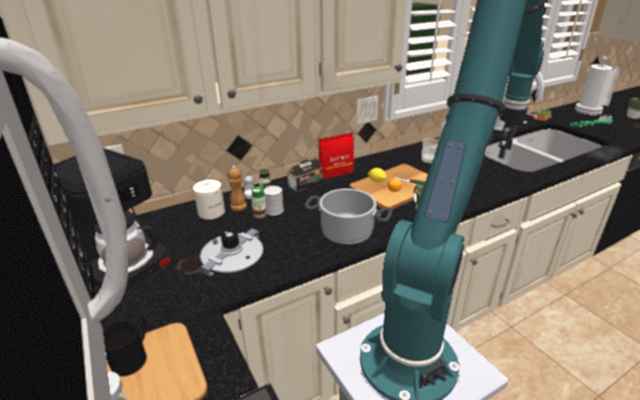

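View pics/side0.png

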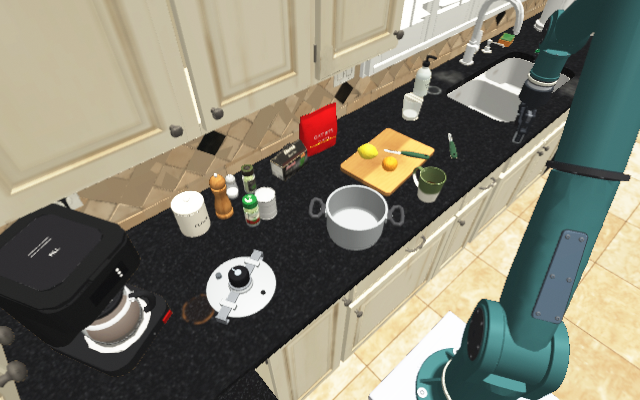

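Both views show the lid on the left (side image: knob ~(239,275), jaw ends ~(257,257) and (222,315)). The pot is at (357,215), with handles at (317,208) and (396,215). I'll measure them from depth.

```bash
cat > h.py <<'E'
import numpy as np,cv2
from scipy.optimize import least_squares
def cloud(s):
    z=s["z_map"];v,u=np.nonzero(z>0)
    n=cv2.undistortPoints(np.c_[u,v].astype(float)[:,None],s["mtx"],s["dist"])[:,0]
    d=z[v,u];c=np.c_[n*d[:,None],d]
    R=cv2.Rodrigues(np.array(s["rvec"],float))[0]
    return (c-np.array(s["tvec"]).ravel())@R,u,v
def circ(P,r=None):
    x0=[*np.mean(P,0)[:2],r or 80]
    f=lambda p:np.hypot(P[:,0]-p[0],P[:,1]-p[1])-(r or p[2])
    return least_squares(f,x0,loss="soft_l1",f_scale=1.5).x
def axis(P,c): # direction of elongated pair about c, mod pi
    a=np.arctan2(P[:,1]-c[1],P[:,0]-c[0]);return np.angle(np.mean(np.exp(2j*a)))/2
def proj(s,p): return cv2.projectPoints(np.array(p,float).reshape(-1,1,3),np.array(s["rvec"],float),np.array(s["tvec"],float),s["mtx"],s["dist"])[0][:,0]
E
python3 - <<'E'
from h import *
for n in("scene","side"):
    s=dict(np.load(f"{n}0.npz"));W,u,v=cloud(s)
    im=s["pixels"]
    for nm,(a,b) in {"pot":((357,215),(348,215)),"lid":((241,285),(232,250)),}.items():
        cu,cv_=a if n=="side" else b
        m=(abs(u-cu)<55)&(abs(v-cv_)<50);P=W[m]
        if nm=="pot":
            q=P[(P[:,2]>104)&(P[:,2]<116)];c=circ(q)
            r=np.hypot(*(P[:,:2]-c[:2]).T);print(n,nm,c,len(q),np.median(q[:,2]),np.percentile(q[:,2],[5,50,95]))
            h=P[(r>110)&(r<150)&(P[:,2]>65)&(P[:,2]<100)];print(" handles",len(h),np.degrees(axis(h,c)),np.median(h[:,2]))
            for sg in(0,1):
                a=axis(h,c)+sg*np.pi;k=h[(h[:,:2]-c[:2])@[np.cos(a),np.sin(a)]>0];print("  ",len(k),k.mean(0))
        else:
            q=P[(P[:,2]>12)&(P[:,2]<32)];c=circ(q);
            print(n,nm,np.percentile(q[:,2],[5,50,95]))
            k=P[(P[:,2]>70)&(P[:,2]<95)];print(" knob",len(k),circ(k),np.percentile(k[:,2],[5,50,95]),k.mean(0),k.min(0),k.max(0))
            c=circ(k,27)
            for _ in range(4):
                r=np.hypot(*(P[:,:2]-c[:2]).T);h=P[(r>99)&(r<126)&(P[:,2]>10)&(P[:,2]<60)];a=axis(h,c)
                d=(P[:,:2]-c[:2])@[np.cos(a),np.sin(a)];e=(P[:,:2]-c[:2])@[-np.sin(a),np.cos(a)]
                q=P[(r<110)&(r>80)&(abs(e)>35)&(P[:,2]>12)&(P[:,2]<32)]
                ed=[q[np.argmax((q[:,:2]-c[:2])@[np.cos(t),np.sin(t)])] for t in np.radians(np.arange(0,360,5))]
                ed=np.unique(ed,axis=0);c=circ(ed,95)
            print(" plate",c,circ(ed),len(ed)," arms",len(h),np.degrees(a),h[:,2].min(),h[:,2].max())
            for sg in(1,-1):
                k=h[((h[:,:2]-c[:2])@[np.cos(a),np.sin(a)])*sg>0];print("  ",len(k),k.mean(0))
E
python3 - <<'E'
import cv2
im=cv2.imread("pics/side0.png");a=cv2.resize(im[230:340,185:300],None,fx=5,fy=5,interpolation=3);cv2.imwrite("pics/lidc.png",a)
E
```

```text
scene pot [ 513.88472984 -165.75328026   87.710729  ] 350 109.22806108791528 [105.0140955  109.22806109 111.90625761]
 handles 225 40.977724428114556 89.9940419496714
   106 [606.82323822 -79.751219    89.32013292]
   119 [ 415.70368083 -245.82146788   89.37287672]
scene lid [15.0903868  25.76712769 30.72633977]
 knob 215 [692.22989784 195.44711214 134.14894279] [71.17608205 81.98701926 85.85694991] [590.96351553 219.98951597  80.25034679] [543.08056477  59.78387522  70.05212276] [838.96181119 247.24300331  88.77037881]
 plate [570.70608307 220.5992026   95.        ] [569.70861037 220.66110014  93.47274067] 20  arms 131 -60.61041317812438 10.148288828805645 38.60458883526094
   49 [619.37407319 124.63943391  28.26629124]
   82 [515.44059428 313.16058682  27.30384705]
side pot [ 514.78385612 -164.02576068   87.82165187] 458 108.49502926049823 [105.13845108 108.49502926 111.26568067]
 handles 312 40.98533338050571 90.20672075240702
   154 [608.59393639 -78.71968086  89.65898842]
   158 [ 417.52075351 -244.85431728   89.54625388]
side lid [19.83508668 25.30526823 30.23674682]
 knob 311 [568.62897919 222.76558789  19.49781016] [72.25170414 82.70862904 85.7241621 ] [567.83226541 223.37438042  81.64037672] [545.58311109 194.2497925   70.16412428] [597.75679141 247.72899939  88.77505393]
 plate [572.11463038 221.84239929  95.        ] [572.14504796 221.83578281  95.11604478] 30  arms 163 -61.27303830355044 10.425968344292388 40.205011134813546
   61 [620.40489433 126.06952135  29.49331073]
   102 [517.66729982 316.43897317  29.35807314]
```

View pics/lidc.png

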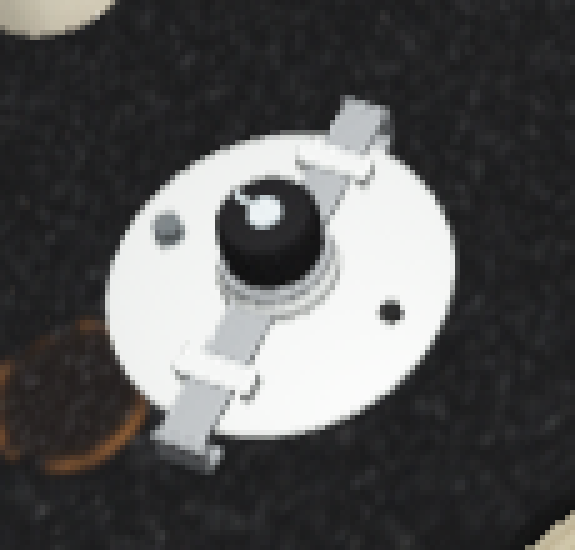

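The crop shows the pointer on the knob and the jaw arms running upper right (360,120) to lower left (190,450).

Measurements:
- **Lid:** about (571.5, 221.5), jaw axis at -61.3°.
- **Pot:** about (514.3, -165), handles at 41°, so the lid needs a +12.3° turn.

I'll grasp with yaw near 107° so that joint 7 has plenty of clockwise range left.

```bash
python3 -m pendant '[[[0,0,0.04,0,0,0],[0,0,0.03,0,0,0],[0.0123,0.0434,0,0,0,8.5],[0.0123,0.0434,0,0,0,8.5],[0.0123,0.0434,0,0,0,8.5],[0.0123,0.0434,0,0,0,8.5],[0.0123,0.0434,0,0,0,8.5],[0.0123,0.0434,0,0,0,8.5],[0.0123,0.0434,0,0,0,8.5],[0.0123,0.0434,0,0,0,8.5]]]' 0.085
python3 -m pendant '[[[0.0123,0.0434,0,0,0,8.5],[0.0123,0.0434,0,0,0,8.5],[0.0123,0.0434,0,0,0,8.5],[0.0123,0.0434,0,0,0,8.5],[0.0123,0.0434,0,0,0,8.5],[0.0123,0.0434,0,0,0,8.5],[0.0123,0.0434,0,0,0,8.5],[0.0123,0.0434,0,0,0,8.5],[0.0123,0.0434,0,0,0,8.5],[0.0123,0.0434,0,0,0,8.5]]]'
python3 -m pendant '[[[0.0123,0.0434,0,0,0,8.5],[0.0123,0.0434,0,0,0,8.5],[0,0,-0.03,0,0,0],[0,0,-0.04,0,0,0],[0,0,0,0,0,0],[0,0,0,0,0,0]]]'
python3 - <<'E'
from plant import ctrl
from h import *
from scipy.spatial.transform import Rotation as R
o=ctrl.get_obs();print(np.round(o["q"],3),o["tcp_pos"],np.degrees(np.arctan2(*R.from_quat(o["ee_rot"]).as_matrix()[[1,0],1])),R.from_quat(o["ee_rot"]).as_matrix()[:,2])
s=ctrl.snapshot("wrist");cv2.imwrite("pics/w1.png",s["pixels"]);np.savez("w1.npz",**s)
W,u,v=cloud(s)
q=W[(W[:,2]>15)&(W[:,2]<32)&(np.hypot(W[:,0]-571,W[:,1]-221)<110)];print(len(q),q.min(0),q.max(0))
k=W[(W[:,2]>72)&(W[:,2]<90)&(np.hypot(W[:,0]-571,W[:,1]-221)<40)];print(len(k),k.min(0),k.max(0),circ(k))
E
```

```text
time: 1.1
tcp_pos: [423.9, -298.6, 266.0]
ee_rot: [0.675, 0.737, -0.0, -0.0]
ft_force: [1.4, -0.6, -0.2]
gripper_width: 85.1
grip_force: 0.0
time: 2.1
tcp_pos: [547.0, 134.7, 265.9]
ee_rot: [-0.0, 1.0, -0.0, -0.0]
ft_force: [0.9, -0.2, 0.4]
gripper_width: 85.1
grip_force: 0.0
time: 2.7
tcp_pos: [571.2, 219.6, 195.8]
ee_rot: [-0.145, 0.989, -0.0, -0.001]
ft_force: [0.7, -0.7, 0.3]
gripper_width: 85.1
grip_force: 0.0
[ 0.099  0.556 -0.779  1.847  0.478  0.937  0.966] [571.17214389 219.64769334 195.78845414] 106.67447319584555 [-1.95151633e-03 -8.26381464e-04 -9.99997754e-01]
11925 [478.60349395 119.11839795  15.54855035] [666.8306286  322.19100448  31.95988353]
1879 [545.03247317 193.92314803  72.02353585] [599.3881085  247.74576421  86.29324301] [570.58919993 220.74427346  18.63073508]
```

View pics/w1.png

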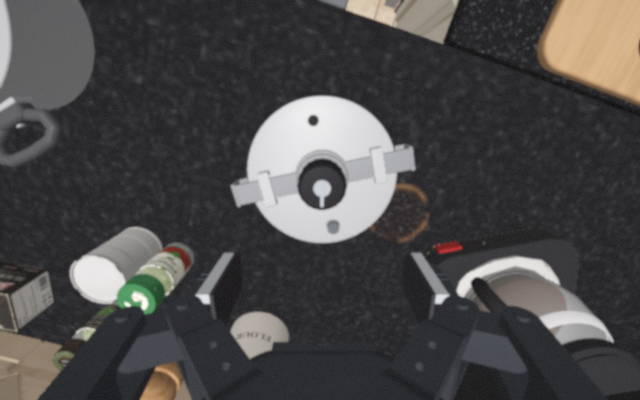

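The wrist view shows the lid's knob at (322,185) between the fingers, with jaw ends at (243,192) and (405,158). Joint 7 has ample clockwise range. I'll refine the pose from this view.

```bash
python3 - <<'E'
from h import *
s=dict(np.load("w1.npz"));W,u,v=cloud(s)
c=np.array([572,221.])
P=W[(np.hypot(*(W[:,:2]-c).T)<135)&(W[:,2]>12)]
for _ in range(4):
    r=np.hypot(*(P[:,:2]-c).T);h=P[(r>100)&(r<126)&(P[:,2]<60)&(P[:,2]>20)];a=axis(h,c)
    e=(P[:,:2]-c)@[-np.sin(a),np.cos(a)]
    q=P[(r<105)&(r>80)&(abs(e)>30)&(P[:,2]>15)&(P[:,2]<32)]
    ed=np.unique([q[np.argmax((q[:,:2]-c)@[np.cos(t),np.sin(t)])] for t in np.radians(np.arange(0,360,4))],axis=0);c=circ(ed,95)[:2]
print(c,circ(ed),np.degrees(a),len(h))
for g in(1,-1):
    k=h[((h[:,:2]-c)@[np.cos(a),np.sin(a)])*g>0];print(len(k),k.mean(0))
E
```

```text
[572.84728356 220.61963334] [572.57130029 220.76725437  94.01700383] -61.09811756344226 477
227 [622.6288435  126.95063499  34.47118774]
250 [519.91820718 313.31687391  34.69919715]
```

```bash
python3 -m pendant '[[[0.001,0.0014,-0.04,0,0,0],[0,0,-0.04,0,0,0],[0,0,-0.03,0,0,0],[0,0,-0.02,0,0,0],[0,0,-0.016,0,0,0],[0,0,0,0,0,0],[0,0,0,0,0,0]]]'
python3 -m pendant '[[[0,0,0,0,0,0],[0,0,0,0,0,0],[0,0,0,0,0,0],[0,0,0,0,0,0],[0,0,0,0,0,0],[0,0,0,0,0,0],[0,0,0,0,0,0],[0,0,0,0,0,0]]]' 0.03
```

```text
time: 3.45
tcp_pos: [573.8, 222.3, 51.6]
ee_rot: [-0.145, 0.989, 0.0, 0.001]
ft_force: [-0.2, -0.6, 0.6]
gripper_width: 84.8
grip_force: 0.0
time: 4.25
tcp_pos: [572.6, 221.6, 50.1]
ee_rot: [-0.145, 0.989, 0.0, -0.0]
ft_force: [-0.7, 0.7, 0.1]
gripper_width: 30.0
grip_force: 0.0
```

```bash
python3 - <<'E'
from plant import ctrl
from h import *
o=ctrl.get_obs();print(o["tcp_pos"],o["gripper_width"],o["grip_force"],o["ft_force"],o["moment"])
s=ctrl.snapshot("side");a=cv2.resize(s["pixels"][190:340,165:315],None,fx=3.9,fy=3.9)
w=ctrl.snapshot("wrist");cv2.imwrite("pics/w2.png",np.hstack([a[:380,:400],cv2.resize(w["pixels"],(400,250)) if 0 else w["pixels"][0:380,120:520]]))
E
```

```text
[572.59547551 221.62444077  50.13976837] 29.973134692905315 0.0 [-0.71220294  0.65568148  0.11697288] [ 0.01723159 -0.04006518  0.01399729]
```

View pics/w2.png

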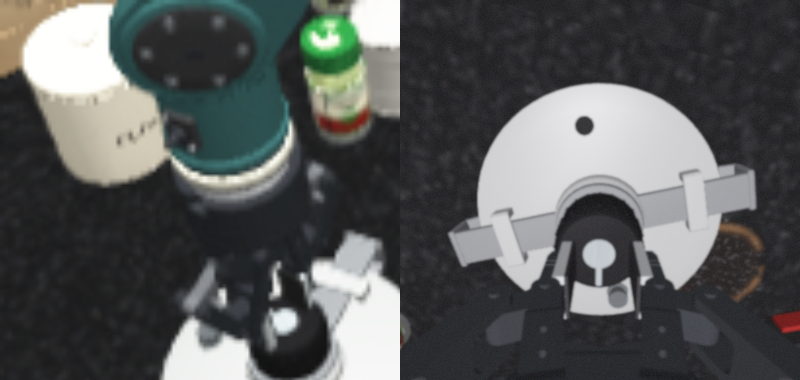

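The fingers closed to 30 mm without touching the 54 mm knob. In the crop they appear above or behind it, with the knob at (598,253) in the right half and the fingertips at (562,245) and (642,245). I'll check with depth.

```bash
python3 - <<'E'
from plant import ctrl
from h import *
s=ctrl.snapshot("side");w=ctrl.snapshot("wrist")
print("tcp pix side",proj(s,[572.6,221.6,50]),"knob top",proj(s,[572,221,83]),"wrist tcp",proj(w,[572.6,221.6,50]),proj(w,[572,221,83]))
for n,d in(("side",s),("wrist",w)):
    W,u,v=cloud(d);m=(np.hypot(W[:,0]-572,W[:,1]-221)<75)&(W[:,2]>60)&(W[:,2]<170)
    P=W[m];print(n)
    for z in range(60,170,10):
        k=P[(P[:,2]>=z)&(P[:,2]<z+10)]
        if len(k):print(z,len(k),k.min(0).round(),k.max(0).round(),np.median(k,0).round())
W,u,v=cloud(w)
for (c,r) in((282,255),(278,280),(362,255),(366,280),(318,253),(318,230),(318,275)):
    i=np.argmin((u-c)**2+(v-r)**2);print(c,r,u[i],v[i],W[i].round(1))
cv2.imwrite("pics/w3.png",np.hstack([cv2.resize(w["pixels"][200:320,240:400],(640,480),interpolation=3)]))
E
```

```text
tcp pix side [[239.21837371 278.75686463]] knob top [[237.69880055 271.96521297]] wrist tcp [[320.30629664 228.94899815]] [[319.26949691 251.26498731]]
side
60 37 [544. 201.  60.] [572. 248.  70.] [550. 227.  65.]
70 64 [546. 195.  70.] [582. 248.  80.] [553. 232.  76.]
80 161 [547. 197.  80.] [595. 246.  88.] [564. 218.  83.]
90 30 [556. 201.  90.] [589. 252. 100.] [569. 211.  96.]
100 34 [555. 195. 100.] [588. 251. 110.] [566. 211. 105.]
110 30 [557. 194. 110.] [587. 249. 119.] [568. 211. 113.]
120 33 [553. 197. 120.] [587. 254. 130.] [572. 208. 123.]
130 82 [547. 175. 130.] [595. 264. 140.] [566. 243. 136.]
140 63 [548. 172. 140.] [591. 268. 150.] [569. 245. 143.]
150 75 [545. 166. 150.] [584. 273. 160.] [563. 235. 156.]
160 74 [544. 165. 160.] [584. 277. 170.] [562. 215. 165.]
wrist
60 356 [545. 194.  60.] [571. 243.  70.] [549. 214.  65.]
70 814 [545. 194.  70.] [599. 247.  80.] [551. 214.  78.]
80 4362 [547. 196.  80.] [597. 243.  90.] [568. 221.  83.]
90 541 [556. 194.  90.] [588. 248. 100.] [568. 211.  96.]
100 718 [556. 194. 100.] [588. 248. 110.] [568. 234. 105.]
110 764 [556. 194. 110.] [588. 248. 120.] [568. 212. 115.]
120 1262 [551. 179. 120.] [589. 258. 130.] [568. 234. 124.]
130 3566 [548. 173. 130.] [596. 272. 140.] [567. 205. 137.]
140 5384 [546. 168. 140.] [597. 274. 150.] [569. 234. 143.]
150 6572 [545. 164. 150.] [599. 276. 160.] [563. 219. 156.]
160 9973 [543. 159. 160.] [597. 280. 170.] [562. 220. 165.]
282 255 282 255 [567.7 201.1 105. ]
278 280 278 280 [567.2 202.2 126.3]
362 255 362 255 [557.2 238.7 103.7]
366 280 366 280 [556.8 237.1 126.2]
318 253 318 253 [572.8 220.5  84. ]
318 230 318 230 [559.3 216.5  83.5]
318 275 318 275 [586.5 224.6  84.1]
```

View pics/w3.png

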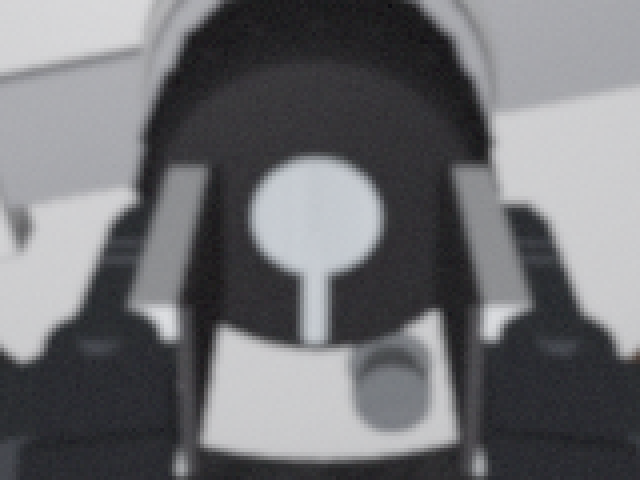

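```bash
python3 -m pendant '[[[0,0,0,0,0,0],[0,0,0,0,0,0],[0,0,0,0,0,0],[0,0,0,0,0,0],[0,0,0,0,0,0]]]' 0.085
python3 - <<'E'
from plant import ctrl
from h import *
from scipy.spatial.transform import Rotation as R
o=ctrl.get_obs();M=R.from_quat(o["ee_rot"]).as_matrix();print(o["tcp_pos"],o["gripper_width"])
for n in("side","wrist"):
    d=ctrl.snapshot(n);W,u,v=cloud(d)
    L=(W-np.array(o["tcp_pos"]))@M   # tool frame
    m=(abs(L[:,0])<20)&(abs(L[:,1])>30)&(abs(L[:,1])<62)&(L[:,2]>-75)&(L[:,2]<12)
    print(n,m.sum());P=L[m]
    for z in range(-75,12,6):
        k=P[(P[:,2]>=z)&(P[:,2]<z+6)]
        if len(k):print(z,len(k),k.min(0).round(),k.max(0).round(),np.sort(abs(k[:,1]))[:3].round())
    if n=="wrist":cv2.imwrite("pics/w4.png",d["pixels"][150:400,120:520])
E
```

```text
time: 4.95
tcp_pos: [572.6, 221.7, 50.2]
ee_rot: [-0.145, 0.989, 0.0, 0.0]
ft_force: [0.6, -0.2, 0.5]
gripper_width: 85.1
grip_force: 0.0
[572.63662527 221.6666387   50.23862776] 85.08696935836339
side 97
-75 22 [ -7. -55. -75.] [ 11.  57. -69.] [40. 41. 41.]
-69 26 [-12. -53. -69.] [ 11.  58. -63.] [40. 41. 41.]
-63 17 [ -9. -46. -63.] [ 11.  57. -58.] [41. 41. 41.]
-57 16 [-11. -42. -57.] [ 10.  50. -51.] [40. 40. 41.]
-51 4 [  4. -47. -50.] [  8.  50. -48.] [42. 43. 47.]
-3 1 [ 3. 30.  2.] [ 3. 30.  2.] [30.]
3 2 [-1. 30.  5.] [ 2. 30.  8.] [30. 30.]
9 9 [-19. -60.  10.] [ 9. 59. 12.] [41. 45. 50.]
wrist 3011
-75 868 [-13. -56. -75.] [ 11.  58. -69.] [41. 41. 41.]
-69 757 [-12. -55. -69.] [ 11.  57. -63.] [41. 41. 41.]
-63 656 [-12. -55. -63.] [ 11.  57. -57.] [41. 41. 41.]
-57 520 [-12. -54. -57.] [ 11.  56. -51.] [41. 41. 41.]
-51 180 [-12. -48. -51.] [ 10.  50. -47.] [41. 41. 41.]
3 13 [ -0. -30.   3.] [ 7. 30.  9.] [30. 30. 30.]
9 17 [-19. -62.  10.] [19. 62. 12.] [31. 60. 61.]
```

View pics/w4.png

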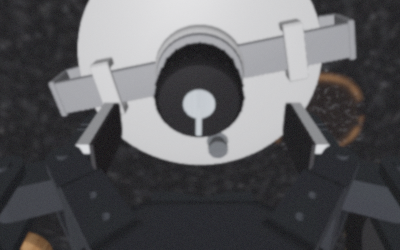

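The depth data shows the open fingertips about 35 mm farther back than the reported TCP implies, at z≈98, so the fingers closed above the knob. I'll descend another 37 mm and grip.

```bash
python3 -m pendant '[[[0,0,-0.015,0,0,0],[0,0,-0.012,0,0,0],[0,0,-0.01,0,0,0],[0,0,0,0,0,0]]]'
python3 -m pendant '[[[0,0,0,0,0,0],[0,0,0,0,0,0],[0,0,0,0,0,0],[0,0,0,0,0,0],[0,0,0,0,0,0],[0,0,0,0,0,0],[0,0,0,0,0,0]]]' 0.03
```

```text
time: 5.45
tcp_pos: [571.1, 220.7, 10.9]
ee_rot: [-0.145, 0.989, -0.001, -0.002]
ft_force: [0.0, 0.3, 0.4]
gripper_width: 85.4
grip_force: 0.0
time: 6.15
tcp_pos: [573.3, 221.0, 14.0]
ee_rot: [-0.145, 0.989, -0.001, 0.001]
ft_force: [-0.2, -2.5, 6.5]
gripper_width: 53.1
grip_force: 62.4
```

```bash
python3 -m pendant '[[[0,0,0.015,0,0,0],[0,0,0.03,0,0,0],[0,0,0.04,0,0,0],[0,0,0.04,0,0,0],[0,0,0.03,0,0,0],[0,0,0.01,0,0,0],[-0.002,-0.01,0,0,0,0],[-0.004,-0.03,0,0,0,1.2],[-0.006,-0.04,0,0,0,1.5],[-0.006,-0.04,0,0,0,1.5]]]'
python3 -m pendant '[[[-0.006,-0.04,0,0,0,1.5],[-0.006,-0.04,0,0,0,1.5],[-0.006,-0.04,0,0,0,1.5],[-0.006,-0.04,0,0,0,1.5],[-0.006,-0.04,0,0,0,1],[-0.005,-0.036,0,0,0,1],[-0.003,-0.02,0,0,0,0],[-0.002,-0.01,0,0,0,0],[0,0,0,0,0,0],[0,0,0,0,0,0]]]'
cat > m.py <<'E'
from plant import ctrl
from h import *
from scipy.spatial.transform import Rotation as R
o=ctrl.get_obs();M=R.from_quat(o["ee_rot"]).as_matrix();t=np.array(o["tcp_pos"])
print("q",np.round(o["q"],2),"tcp",t.round(1),"yaw",np.degrees(np.arctan2(M[1,1],M[0,1])).round(2),"w",o["gripper_width"],o["grip_force"],np.round(o["ft_force"],1),np.round(o["moment"],2))
def lid(name,zt):  # zt plate top height approx
    s=ctrl.snapshot(name);W,u,v=cloud(s);c=t[:2].copy()
    P=W[(np.hypot(*(W[:,:2]-c).T)<140)&(W[:,2]>zt-25)&(W[:,2]<zt+25)]
    for _ in range(5):
        r=np.hypot(*(P[:,:2]-c).T);h=P[(r>99)&(r<126)&(P[:,2]>zt-5)];a=axis(h,c)
        e=(P[:,:2]-c)@[-np.sin(a),np.cos(a)]
        q=P[(r<105)&(r>75)&(abs(e)>30)&(abs(P[:,2]-zt)<6)]
        ed=np.array([q[np.argmax((q[:,:2]-c)@[np.cos(x),np.sin(x)])] for x in np.radians(np.arange(0,360,4))])
        ed=np.unique(ed[np.hypot(*(ed[:,:2]-c).T)>88],axis=0);c=circ(ed,95)[:2]
    A=np.c_[q[:,:2]-c,np.ones(len(q))];pl=np.linalg.lstsq(A,q[:,2],rcond=None)[0]
    print(name,"lid c",c.round(1),"fit",circ(ed).round(1),len(ed),"axis",np.degrees(a).round(1),len(h),"plane",pl.round(4),"z",np.median(q[:,2]).round(1))
    ks=[h[((h[:,:2]-c)@[np.cos(a),np.sin(a)])*g>0] for g in(1,-1)]
    if min(map(len,ks)): d=ks[0].mean(0)-ks[1].mean(0);print("   ends",[k.mean(0).round(1).tolist() for k in ks],np.degrees(np.arctan2(d[1],d[0])).round(1))
    return s,W
def pot(W,c=(514.4,-164.9)):
    P=W[np.hypot(*(W[:,:2]-c).T)<150];r=np.hypot(*(P[:,:2]-c).T)
    h=P[(r>112)&(r<150)&(P[:,2]>68)&(P[:,2]<97)];a=axis(h,c);ks=[h[((h[:,:2]-c)@[np.cos(a),np.sin(a)])*g>0] for g in(1,-1)]
    print("  pot handles",len(h),np.degrees(a).round(1),[k.mean(0).round(1).tolist() for k in ks])
    q=P[(P[:,2]>104)&(P[:,2]<112)&(r<100)]
    if len(q)>50:print("  rim",circ(q).round(1),len(q))
E
python3 - <<'E'
from m import *
zt=t[2]-14+25.5
s,W=lid("wrist",zt);pot(W);cv2.imwrite("pics/w5.png",s["pixels"])
s,W=lid("side",zt);pot(W)
s,W=lid("scene",zt);pot(W)
E
```

```text
time: 7.15
tcp_pos: [551.7, 98.9, 175.3]
ee_rot: [-0.182, 0.983, -0.0, -0.003]
ft_force: [1.3, -1.2, -6.0]
gripper_width: 52.7
grip_force: 65.8
time: 8.15
tcp_pos: [514.0, -162.6, 177.5]
ee_rot: [-0.25, 0.968, 0.001, -0.0]
ft_force: [-0.1, 1.0, -6.4]
gripper_width: 52.6
grip_force: 65.8
q [ 0.85  0.51 -0.86  2.02  0.51  0.84  1.78] tcp [ 514.  -162.6  177.5] yaw 118.97 w 52.61291992512427 65.83531022071838 [-0.1  1.  -6.4] [ 0.07 -0.05 -0.02]
wrist lid c [ 514.1 -162.2] fit [ 514.  -162.2   94.7] 42 axis -48.7 2180 plane [ 5.700000e-03 -8.500000e-03  1.872135e+02] z 187.3
   ends [[581.9, -244.0, 198.3], [442.0, -84.0, 196.6]] -48.8
  pot handles 2331 41.9 [[nan, nan, nan], [419.2, -250.4, 90.4]]
side lid c [ 514.  -161.1] fit [ 514.  -161.    94.8] 32 axis -48.7 80 plane [ 7.100000e-03 -9.600000e-03  1.873946e+02] z 187.3
  pot handles 293 40.9 [[609.2, -78.2, 89.6], [416.3, -245.5, 89.6]]
  rim [ 514.7 -163.9   87.9] 251
scene lid c [ 514.3 -162.8] fit [ 514.2 -162.7   94.8] 27 axis -49.1 85 plane [ 9.000000e-03 -1.340000e-02  1.885438e+02] z 188.3
   ends [[579.6, -250.3, 197.4], [440.6, -80.7, 194.3]] -50.7
  pot handles 212 40.7 [[607.9, -79.0, 89.7], [414.9, -245.7, 89.5]]
  rim [ 513.6 -165.6   87.7] 230m.py:23: RuntimeWarning: Mean of empty slice.
  print("  pot handles",len(h),np.degrees(a).round(1),[k.mean(0).round(1).tolist() for k in ks])
  ret = um.true_divide(
```

Same-camera differences say the lid needs to move -2.8 mm in y. Yaw agrees to within 0.4°. I'll lower it in stages.

```bash
python3 -m pendant '[[[0,-0.0028,-0.01,0,0,-0.3],[0,0,-0.015,0,0,0],[0,0,-0.013,0,0,0],[0,0,-0.008,0,0,0],[0,0,-0.002,0,0,0],[0,0,-0.002,0,0,0],[0,0,-0.002,0,0,0],[0,0,-0.002,0,0,0],[0,0,-0.002,0,0,0],[0,0,-0.002,0,0,0]]]'
python3 -m pendant '[[[0,0,-0.002,0,0,0],[0,0,-0.002,0,0,0],[0,0,-0.002,0,0,0],[0,0,-0.001,0,0,0],[0,0,0,0,0,0]]]'
python3 - <<'E'
from m import *
E
```

```text
time: 9.3
tcp_pos: [514.8, -167.3, 120.3]
ee_rot: [-0.247, 0.969, -0.0, 0.0]
ft_force: [-0.5, 0.5, -6.3]
gripper_width: 52.2
grip_force: 66.0
time: 9.8
tcp_pos: [514.7, -167.1, 113.1]
ee_rot: [-0.247, 0.969, 0.0, 0.0]
ft_force: [-0.9, 0.9, -5.7]
gripper_width: 52.2
grip_force: 66.0
q [ 0.79  0.59 -0.77  2.07  0.62  0.73  1.68] tcp [ 514.7 -167.1  113.1] yaw 118.59 w 52.2275999789172 65.99496245384216 [-0.9  0.9 -5.7] [ 0.07 -0.01  0.03]
```

```bash
python3 -m pendant '[[[0,0,-0.002,0,0,0],[0,0,-0.001,0,0,0],[0,0,-0.001,0,0,0],[0,0,0,0,0,0]]]'
python3 -m pendant '[[[0,0,-0.001,0,0,0],[0,0,-0.001,0,0,0],[0,0,0,0,0,0]]]'
python3 - <<'E'
from m import *
s,W=lid("side",t[2]-14+25.5);pot(W)
s,W=lid("scene",t[2]-14+25.5);pot(W)
E
```

```text
time: 10.2
tcp_pos: [514.8, -167.1, 109.1]
ee_rot: [-0.247, 0.969, 0.0, 0.0]
ft_force: [1.3, 0.4, -5.2]
gripper_width: 52.6
grip_force: 66.0
time: 10.5
tcp_pos: [514.7, -167.1, 107.2]
ee_rot: [-0.247, 0.969, 0.0, 0.0]
ft_force: [-0.7, 1.1, -6.1]
gripper_width: 52.2
grip_force: 66.0
q [ 0.78  0.6  -0.77  2.07  0.63  0.72  1.68] tcp [ 514.7 -167.1  107.2] yaw 118.59 w 52.155494814041255 66.00569486618042 [-0.7  1.1 -6.1] [ 0.14 -0.09 -0.03]
side lid c [ 513.9 -165.6] fit [ 513.9 -165.6   94.5] 34 axis -49.1 70 plane [ 4.600000e-03 -8.600000e-03  1.167507e+02] z 116.6
  pot handles 295 40.9 [[609.2, -78.5, 89.7], [416.4, -245.8, 89.5]]
scene lid c [ 513.9 -167.7] fit [ 514.  -167.7   95.3] 22 axis -49.5 81 plane [ 7.200000e-03 -8.100000e-03  1.176272e+02] z 117.4
   ends [[578.0, -253.0, 127.6], [441.3, -85.3, 123.3]] -50.8
  pot handles 212 40.8 [[607.6, -79.2, 90.0], [414.6, -246.1, 89.7]]
  rim [ 514.3 -167.2   91. ] 51
```

```bash
python3 -m pendant '[[[0,0.0017,0,0,0,0],[0,0,-0.001,0,0,0],[0,0,-0.0005,0,0,0],[0,0,0,0,0,0]]]'
python3 -m pendant '[[[0,0,-0.0005,0,0,0],[0,0,-0.0005,0,0,0],[0,0,0,0,0,0]]]'
```

```text
time: 11.0
tcp_pos: [514.5, -165.3, 106.1]
ee_rot: [-0.247, 0.969, -0.0, -0.0]
ft_force: [-1.3, 0.8, -0.9]
gripper_width: 52.7
grip_force: 66.5
time: 11.3
tcp_pos: [514.7, -165.2, 105.9]
ee_rot: [-0.247, 0.969, -0.0, -0.0]
ft_force: [-4.1, 0.8, 6.9]
gripper_width: 52.9
grip_force: 67.4
```

```bash
python3 -m pendant '[[[0,0,0.0005,0,0,0],[0,0,0,0,0,0],[0,0,0,0,0,0],[0,0,0,0,0,0],[0,0,0,0,0,0]]]' 0.085
python3 - <<'E'
from m import *
s,W=lid("side",117);pot(W)
s,W=lid("scene",117);pot(W)
s,W=lid("wrist",117);pot(W)
k=W[(W[:,2]>168)&(W[:,2]<180)&(np.hypot(W[:,0]-514.5,W[:,1]+165)<32)];print("knob",k.min(0),k.max(0))
b=s["pixels"];cv2.imwrite("pics/w6.png",b[60:400,100:540])
E
```

```text
time: 11.8
tcp_pos: [514.8, -165.5, 105.2]
ee_rot: [-0.247, 0.969, 0.0, 0.0]
ft_force: [0.8, 0.6, 0.3]
gripper_width: 84.8
grip_force: 0.0
q [ 0.78  0.6  -0.76  2.07  0.64  0.71  1.67] tcp [ 514.8 -165.5  105.2] yaw 118.59 w 84.78918659550415 0.0 [0.8 0.6 0.3] [ 0.   -0.05 -0.01]
side lid c [ 514.2 -164.1] fit [ 514.1 -164.    94.5] 33 axis -49.0 76 plane [ 1.300000e-03 -1.600000e-03  1.157691e+02] z 115.7
  pot handles 292 41.1 [[608.8, -77.8, 89.8], [416.6, -245.6, 89.5]]
scene lid c [ 513.7 -165.5] fit [ 513.8 -165.5   95.1] 27 axis -49.8 70 plane [ 1.800000e-03 -2.200000e-03  1.165953e+02] z 116.7
   ends [[574.6, -254.9, 123.0], [441.0, -82.5, 122.8]] -52.2
  pot handles 215 40.5 [[607.9, -79.2, 89.6], [414.5, -245.2, 89.8]]
wrist lid c [ 514.6 -164.9] fit [ 514.5 -165.    94.8] 47 axis -48.9 2197 plane [1.100000e-03 6.000000e-04 1.159526e+02] z 116.0
   ends [[582.1, -247.1, 126.0], [442.8, -86.6, 126.2]] -49.0
  pot handles 4914 43.0 [[588.3, -59.7, 89.2], [419.8, -250.3, 90.4]]
knob [ 487.14258542 -191.99195122  168.00784601] [ 538.77770313 -139.03859329  178.07141122]
```

View pics/w6.png

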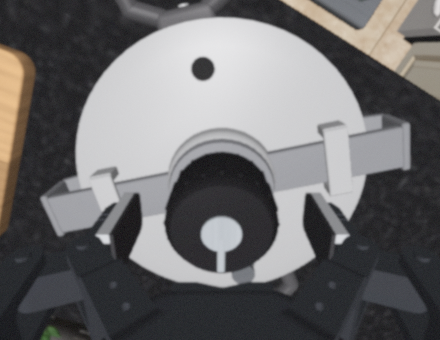

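The picture shows the lid flat on the rim: tilt is about 0.1° and the jaws are at -49.0° against handles at 41°. The fingers straddle the knob at (221,235). I'll regrip and turn.

```bash
python3 -m pendant '[[[0,0,0,0,0,0],[0,0,0,0,0,0],[0,0,0,0,0,0],[0,0,0,0,0,0],[0,0,0,0,0,0],[0,0,0,0,0,0],[0,0,0,0,0,0]]]' 0.03
python3 -c "from m import *"
python3 -m pendant '[[[0,0,0,0,0,-2],[0,0,0,0,0,-4],[0,0,0,0,0,-4],[0,0,0,0,0,-4],[0,0,0,0,0,-4],[0,0,0,0,0,-4],[0,0,0,0,0,-4],[0,0,0,0,0,-4]]]'
python3 - <<'E'
from m import *
s,W=lid("side",117);pot(W)
E
```

```text
time: 12.65
tcp_pos: [514.8, -165.5, 105.5]
ee_rot: [-0.247, 0.969, -0.0, 0.0]
ft_force: [-1.5, 0.5, 5.6]
gripper_width: 52.7
grip_force: 62.3
q [ 0.78  0.6  -0.76  2.07  0.64  0.72  1.67] tcp [ 514.8 -165.5  105.5] yaw 118.59 w 52.67910418090414 62.270121574401855 [-1.5  0.5  5.6] [-0.04  0.3   0.02]
time: 13.45
tcp_pos: [515.1, -166.0, 105.5]
ee_rot: [0.013, 1.0, -0.001, 0.0]
ft_force: [-0.5, -1.3, 4.5]
gripper_width: 52.6
grip_force: 62.2
q [ 0.68  0.56 -0.62  2.08  0.53  0.66  1.25] tcp [ 515.1 -166.   105.5] yaw 88.47 w 52.59964695749641 62.173229455947876 [-0.5 -1.3  4.5] [-0.23  0.15  0.21]
side lid c [ 514.3 -164.3] fit [ 514.1 -164.3   94.6] 31 axis -48.7 65 plane [ 7.000000e-04 -2.900000e-03  1.157317e+02] z 115.7
  pot handles 297 41.0 [[609.2, -78.6, 89.4], [416.8, -245.9, 89.6]]
```

```bash
python3 -m pendant '[[[0,0,0,0,0,-4],[0,0,0,0,0,-4],[0,0,0,0,0,-4],[0,0,0,0,0,-4]]]' >/dev/null
python3 -c "from m import *"
python3 -m pendant '[[[0,0,0,0,0,-4],[0,0,0,0,0,-4],[0,0,0,0,0,-4]]]' >/dev/null
python3 - <<'E'
from m import *
s,W=lid("side",117);pot(W)
E
```

```text
q [ 0.63  0.54 -0.55  2.08  0.47  0.64  1.03] tcp [ 515.1 -166.3  105.5] yaw 72.53 w 52.537435010607375 62.368648052215576 [-1.7 -1.9  4.6] [-0.35  0.12  0.23]
q [ 0.59  0.53 -0.49  2.08  0.43  0.62  0.87] tcp [ 515.9 -167.1  105.5] yaw 60.56 w 52.446824959365216 62.20886707305908 [ 1.2 -3.5  2.5] [-0.85 -0.36  0.23]
side lid c [ 514.9 -165.1] fit [ 514.8 -165.    94.7] 25 axis -49.7 52 plane [ 2.100000e-03 -2.100000e-03  1.158653e+02] z 115.8
   ends [[569.8, -250.6, 113.1], [448.2, -86.8, 121.6]] -53.4
  pot handles 297 40.9 [[609.0, -78.4, 89.8], [416.4, -245.6, 89.7]]
```

```bash
python3 -m pendant '[[[-0.0005,0.0008,0,0,0,-4],[-0.0003,0.0006,0,0,0,-4],[0,0,0,0,0,-4]]]' >/dev/null
python3 -c "from m import *"
python3 -m pendant '[[[0,0,0,0,0,-4],[0,0,0,0,0,-4],[0,0,0,0,0,-4]]]' >/dev/null
python3 -c "from m import *"
```

```text
q [ 0.55  0.52 -0.43  2.08  0.38  0.61  0.7 ] tcp [ 516.1 -167.3  105.6] yaw 48.65 w 52.650189546679734 62.56454944610596 [ 2.6 -7.  -0. ] [-1.52 -0.65  0.57]
q [ 0.51  0.51 -0.37  2.08  0.33  0.59  0.54] tcp [ 516.1 -167.4  105.6] yaw 36.64 w 52.79704633924691 62.58058547973633 [ 2.1 -6.8  0.8] [-1.55 -0.61  0.43]
```

```bash
python3 -m pendant '[[[0.0005,-0.0012,0,0,0,0],[0.0005,-0.0012,0,0,0,0],[0,0,0,0,0,0]]]' >/dev/null
python3 -c "from m import *"
python3 -m pendant '[[[0,0,0,0,0,-2],[0,0,0,0,0,-2]]]' >/dev/null
python3 - <<'E'
from m import *
s,W=lid("side",117);pot(W)
d=ctrl.snapshot("scene");w=ctrl.snapshot("wrist")
x,y=proj(s,[514.5,-165,150])[0].astype(int)
a=cv2.resize(s["pixels"][y-40:y+40,x-40:x+40],(400,400),interpolation=3)
b=cv2.resize(w["pixels"][120:320,220:420],(400,400),interpolation=3)
cv2.imwrite("pics/w7.png",np.hstack([a,b]))
E
```

```text
q [ 0.51  0.52 -0.38  2.08  0.33  0.6   0.54] tcp [ 516.1 -167.5  105.5] yaw 36.68 w 53.24177933115999 62.85805821418762 [ 1.8 -4.4  2.4] [-1.12 -0.56  0.36]
q [ 0.49  0.51 -0.36  2.08  0.31  0.59  0.49] tcp [ 516.1 -167.5  105.5] yaw 32.44 w 52.34376497779749 62.9584014415741 [ 2.1 -5.3  2.7] [-1.17 -0.63 -0.02]
side lid c [ 515.9 -165.8] fit [ 515.6 -165.2   94.2] 26 axis -49.5 51 plane [ 1.600000e-03 -1.100000e-03  1.157714e+02] z 115.8
  pot handles 294 41.1 [[609.0, -78.1, 89.8], [416.7, -245.7, 89.6]]
  rim [ 516.3 -167.1   93.5] 54
```

View pics/w7.png

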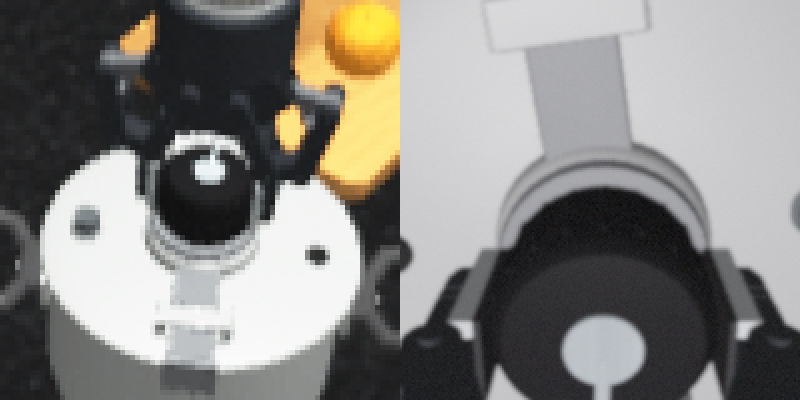

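The collar's index line is hidden in this view. The torque peaked near 0.57 N m and has dropped to about 0 some 16° later, so the clutch is slipping towards the first notch. I'll creep on to it.

```bash
python3 -m pendant '[[[0,0,0,0,0,-2],[0,0,0,0,0,-1]]]' >/dev/null
python3 -c "from m import *"
python3 -m pendant '[[[0,0,0,0,0,-2],[0,0,0,0,0,-1]]]' >/dev/null
python3 -c "from m import *"
```

```text
q [ 0.48  0.51 -0.34  2.08  0.3   0.59  0.45] tcp [ 516.  -167.6  105.5] yaw 29.41 w 52.55644090940519 62.95232176780701 [ 2.8 -5.5  2.3] [-1.15 -0.66 -0.05]
q [ 0.47  0.51 -0.33  2.08  0.29  0.59  0.41] tcp [ 516.  -167.6  105.5] yaw 26.43 w 52.54641152322747 62.95283317565918 [ 2.  -4.2  2.3] [-1.17 -0.59  0.03]
```

```bash
python3 -m pendant '[[[0,0,0,0,0,-1.5],[0,0,0,0,0,0]]]' >/dev/null
python3 -c "from m import *"
python3 -m pendant '[[[0,0,0,0,0,-1.5],[0,0,0,0,0,0]]]' >/dev/null
python3 - <<'E'
from m import *
w=ctrl.snapshot("wrist");np.savez("w8.npz",**w)
# collar top ring unrolled around the axis, dark line search, in all cameras
for n,s in(("wrist",w),("side",ctrl.snapshot("side")),("scene",ctrl.snapshot("scene"))):
    a=np.radians(np.arange(0,360,3));c=np.array([515,-166.0])
    W,u,v=cloud(s);out=[]
    for x in a:
        p=[*(c+29.3*np.array([np.cos(x),np.sin(x)])),138.5];i,j=proj(s,p)[0].round().astype(int)
        R_=cv2.Rodrigues(np.array(s["rvec"],float))[0];zc=(R_@np.array(p)+np.array(s["tvec"]).ravel())[2]
        vis=abs(s["z_map"][j,i]-zc)<5
        if vis: out.append((int(np.degrees(x).round()),int(s["pixels"][j,i].mean())))
    print(n,out)
E
```

```text
q [ 0.47  0.51 -0.32  2.08  0.28  0.59  0.39] tcp [ 516.  -167.6  105.5] yaw 24.95 w 52.83109825183836 62.94210433959961 [ 2.3 -5.5  2.3] [-1.19 -0.6  -0.06]
q [ 0.46  0.51 -0.31  2.08  0.27  0.59  0.37] tcp [ 516.  -167.6  105.5] yaw 23.48 w 52.94936478554726 62.949074506759644 [ 2.4 -4.6  2.9] [-1.23 -0.59 -0.06]
wrist [(36, 148), (39, 157), (42, 159), (45, 160), (48, 159), (51, 160), (54, 159), (57, 159), (60, 159), (63, 157), (66, 157), (69, 161), (72, 161), (75, 158), (81, 162), (84, 161), (87, 151), (90, 157), (93, 155), (96, 148), (99, 159), (102, 154), (105, 159), (108, 145), (111, 148), (114, 143), (117, 143), (120, 129), (123, 145), (126, 136), (129, 142), (132, 141), (135, 145), (138, 136), (141, 128), (144, 121), (147, 135), (150, 118), (153, 120), (156, 111), (159, 110), (162, 125), (168, 120), (171, 123), (174, 129), (177, 130)]
side [(36, 87), (39, 161), (42, 167), (45, 167), (48, 152), (51, 152), (54, 172), (57, 187), (60, 187), (63, 187), (66, 175), (69, 175), (72, 188), (75, 188), (78, 188), (81, 152), (84, 189), (87, 189), (90, 189), (93, 177), (96, 177), (99, 174)
[... 198 characters left out ...]
, 172), (153, 172), (156, 172), (159, 190), (162, 190), (168, 174), (171, 165), (174, 165), (177, 189), (180, 176), (183, 176), (186, 161), (189, 151), (192, 151), (195, 151)]
scene [(33, 162), (36, 162), (39, 162), (60, 185), (78, 139), (81, 139), (84, 139), (93, 121), (96, 121), (99, 121), (102, 120), (105, 120), (111, 122), (114, 122), (117, 130), (120, 130), (123, 132), (126, 126), (129, 126), (132, 128), (135, 128), (138, 130), (141, 130), (144, 130), (147, 130), (150, 128), (153, 128), (156, 132), (159, 132), (162, 135), (165, 135), (168, 135), (171, 141), (174, 141), (177, 145), (180, 136), (183, 139), (186, 139), (189, 139), (201, 142), (204, 142), (207, 142), (210, 142), (225, 146)]
```

Torque is flat near zero, consistent with the notch. I'll ease the side load, let go, back off and swing the wrist camera round to view the index line, which I expect near world angle -30°.

```bash
python3 -m pendant '[[[0.0006,-0.0012,-0.0002,0,0,0],[0.0004,-0.0012,0,0,0,0],[0,0,0,0,0,0]]]' | grep -A0 force
python3 -m pendant '[[[0,0,0,0,0,0],[0,0,0,0,0,0],[0,0,0,0,0,0],[0,0,0,0,0,0],[0,0,0,0,0,0]]]' 0.085 | grep -E "force|wid"
python3 -m pendant '[[[0,0.0,0.01,0,0,0],[0,0,0.03,0,0,0],[0,0,0.03,0,0,0],[0,0,0.03,0,0,-8],[0,0,0,0,0,-8.5],[0,0,0,0,0,-8.5],[0,0,0,0,0,-8.5],[0,0,0,0,0,-8.5],[0,0,0,0,0,-8.5],[0,0,0,0,0,-8.5]]]'
python3 -m pendant '[[[0,0,0,0,0,-8.5],[0,0,0,0,0,-8.5],[0,0,0,0,0,-8.5],[0,0,0,0,0,-8.5],[0,0,0,0,0,-8.5],[0,0,0,0,0,-8.5],[0,0,0,0,0,-8.5],[0,0,0,0,0,-8.5],[0,0,0,0,0,0],[0,0,0,0,0,0]]]'
python3 - <<'E'
from m import *
s,W=lid("wrist",117);pot(W);np.savez("w9.npz",**s)
x,y=proj(s,[515,-166,150])[0].astype(int);print(x,y)
p=s["pixels"][max(y-60,0):y+60,x-80:x+80];cv2.imwrite("pics/w9.png",cv2.resize(p,(800,600),interpolation=3))
E
```

```text
ft_force: [0.6, -1.4, 6.6]
--
grip_force: 63.2
ft_force: [-0.3, -0.3, 0.2]
gripper_width: 85.2
grip_force: 0.0
time: 18.25
tcp_pos: [515.9, -168.7, 205.8]
ee_rot: [0.89, 0.456, 0.0, 0.0]
ft_force: [-0.2, -0.2, -0.4]
gripper_width: 85.0
grip_force: 0.0
time: 19.25
tcp_pos: [516.0, -168.6, 205.4]
ee_rot: [0.993, -0.115, 0.0, -0.0]
ft_force: [0.2, 0.2, -0.4]
gripper_width: 85.0
grip_force: 0.0
q [ 0.1   0.35  0.17  2.02 -0.08  0.78 -1.48] tcp [ 516.  -168.6  205.4] yaw -103.21 w 84.96988324613167 0.0 [ 0.2  0.2 -0.4] [ 0.01  0.04 -0.02]
wrist lid c [ 516.  -166.4] fit [ 516.1 -166.4   94.2] 51 axis -49.4 331 plane [-6.000000e-04  0.000000e+00  1.158829e+02] z 115.9
   ends [[582.7, -242.0, 126.9], [452.5, -88.8, 126.4]] -49.6
  pot handles 2657 40.9 [[614.6, -84.2, 90.3], [425.3, -253.1, 89.9]]
320 205
```

View pics/w9.png

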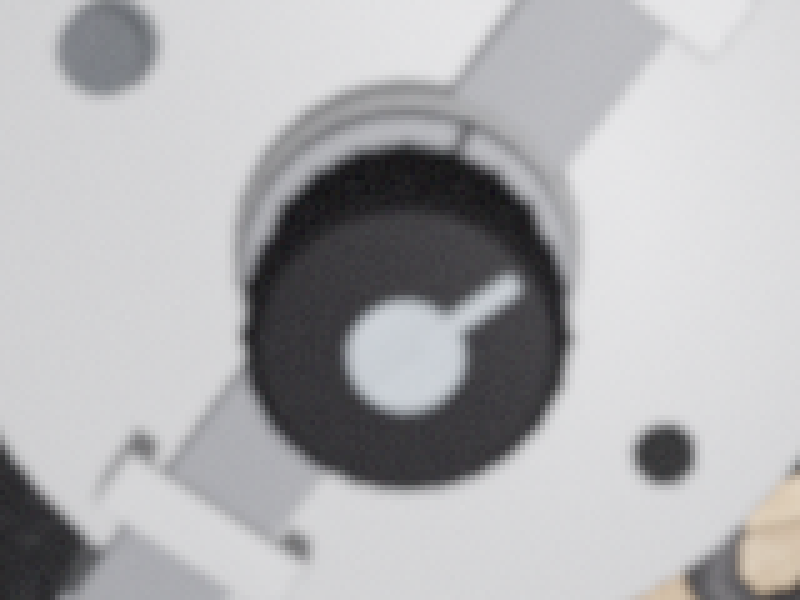

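The index line shows clearly at crop (463,138). The pointer runs from the disc centre (405,355) to its tip at (515,285). I'll compute the slip angle.

```bash
python3 - <<'E'
from h import *
s=dict(np.load("w9.npz"));R=cv2.Rodrigues(s["rvec"].astype(float))[0];C=-R.T@s["tvec"].ravel()
def at(px,z):
    p=np.array([[[240+px[0]/5-.4,145+px[1]/5-.4]]],float)
    n=cv2.undistortPoints(p,s["mtx"],s["dist"])[0,0];d=R.T@[*n,1];return C+d*(z-C[2])/d[2]
pc=at((405,355),177.5);pt=at((515,285),177.5)
ci=at((463,125),138.5);co=at((463,152),138.5)
print(pc,pt)
a=np.degrees(np.arctan2(*(pt-pc)[[1,0]]))
for q in(ci,co):
    b=np.degrees(np.arctan2(*(q-pc)[[1,0]]));print(q,np.hypot(*(q-pc)[:2]),a,b,b-a)
E
```

```text
[ 516.65704611 -166.35394998  177.5       ] [ 524.00160506 -185.35565007  177.5       ]
[ 541.72155099 -182.50898107  138.5       ] 29.819698765692355 -68.86742868198846 -32.803326985469035 36.06410169651942
[ 536.98801977 -181.46055338  138.5       ] 25.328994374818983 -68.86742868198846 -36.61360171449266 32.2538269674958
```

The slip is about 34–36°, which is one click at the notch. The lid is flat, the jaws are at -49.5° against handles at 40.9°, the pot hasn't moved, and the gripper is clear.

```bash
python3 -c "
from plant import ctrl
print(ctrl.hand_in())"
```

```text
the job is handed in; nothing more can be done
None
```

The pressure cooker is closed and handed in: the lid lies flat on the rim, the jaws hang midway between the handles, the knob's clutch has clicked over once (about 36°), and the arm has let go and is clear.

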